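Close the balance's draught shield and tare it

TASK

The weighing bottle is already on the pan of the laboratory balance, so make it ready for weighing: with your fingertips push both side doors of the draught shield fully shut, and only then press the large tare key all the way down and let it come up again. Do not press the small power key, grasp or lift anything, or disturb the bottle on the pan or the things standing round the balance.

Things in the scene. Friction and masses are not known exactly. Their poses are not given: they have to be found in the camera images.
- balance: White laboratory balance, fixed to the worktop: housing 256 (x) x 176 (y) x 48 mm high. Origin on the worktop; z up; its own -x is the front with display and keys, +y its left side as seen by the robot. The housing spans x -138 to +118 mm. On it stands a clear draught shield with grey edges, x -49 to +74 mm, y -81 to +81 mm, roof at z 135 mm; its front, rear and roof are fixed, and each side is a clear door that slides along x on a straight track
- left_door (a joint): Opening of the shield's left (+y) door in m: 0 fully shut, 0.070 fully open. It opens backward (balance +x) and is shut by pushing it forward (-x) against its stop; sliding resistance about 1.2 N, stays where it is left
- right_door (a joint): Opening of the right (-y) door, same as the left
- left_plate (a point): Centre of the grey finger plate on the left door: an upright plate 8 mm thick (x), 36 mm wide (y, sticking outward from the door), 70 mm tall (z 95 to 165 mm above the worktop, so it rises 30 mm over the roof). It moves with the door; shut, it is at x -35, y +98, z 130 mm in the balance's frame. The door's outer face is at y +80 mm there. Push its rear (+x) face to shut the door; the space behind it outside the door is free
- right_plate (a point): Centre of the right door's finger plate, same shape; shut, it is at x -35, y -98, z 130 mm in the balance's frame
- tare_key (a joint): Travel of the tare key in m: 0 up, 0.006 fully down; a spring pushes it back up, about 4 N holds it fully down
- tare_key_top (a point): Centre of the top of the tare key, the large round white key (32 mm across) at the front right (-y) of the housing beside the display; it presses straight down. The shield's front is 59 mm behind it
- power_key (a joint): Travel of the small power key in m: 0 up, 0.006 fully down. It must stay unpressed
- power_key_top (a point): Centre of the top of the power key, the small round white key (16 mm across) at the front left (+y) of the housing, 116 mm from the tare key
- weighing_bottle: Loose clear glass weighing bottle with lid, 39 mm across, 49 mm high, standing on the steel pan (68 mm across, its top 60 mm above the worktop) inside the shield; origin at the centre of its underside. Leave it alone
- clip_jar: Bystander: small white jar with a blue lid, 42 mm across, 54 mm high, loose; origin at the centre of its underside
- sample_cup: Bystander: white cup with a red lid, 56 mm across, 65 mm high, loose; origin at the centre of its underside
- stopper: Bystander: rubber stopper, 28 mm across, 24 mm high, loose; origin at the centre of its underside
- petri_stack: Bystander: stack of three clear dishes, 67 mm across, 47 mm high, loose; origin at the centre of its underside
- dark_bottle: Bystander: dark glass bottle with a pale cap, 37 mm across, 96 mm high, loose; origin at the centre of its underside
- tape_roll: Bystander: roll of tape lying flat, 76 mm across, 18 mm high, loose; origin at the centre of its underside

How it is judged:
By the outcome, as a careful person would: the job done as asked, in the order asked, and still so for the second after the job is handed in, with the robot touching nothing.
It also fails if it takes over 70 s, if anything falls off the work surface, if the arm or the gripper's body presses on something with over 40 N, if the wrist force passes 120 N, or if a joint passes its speed limit or range.

ROBOT

A 6-joint arm with a two-finger parallel gripper is mounted at the origin on a cart in front of the work surface, level with it; the furniture and walls round the work are solid. World frame = base frame: x ahead of the robot, y to its left, z up, the work surface at z = 0. Lengths are in m, angles in degrees, forces in N, time in s.
With the tool pointing down it reaches from about 0.3 to 0.75 m from the base axis. Payload 8.5 kg.
Tool frame: the origin (TCP) lies at the very end of the fingers, on their centre line; the grasp point (between the pads) lies 19 mm behind it; z points along the fingers, y is the line along which they close (so a half turn about z gives the same grasp; the last joint's range is limited). The gripper opens to 85 mm and grips with 20 to 120 N. Pads are 22 mm wide; open, the fingers measure 114 mm over their backs; the gripper's body (76 mm by 85 mm) begins 54 mm behind the grasp point. The pads swing forward as they close: fully open they stand 13 mm farther back than shut.
Start: joints at [-80.518, 21.807, 74.336, -0, 83.858, -12.336], TCP at [0.204, -0.511, 0.231] pointing down, gripper open.
Joint ranges: [-178.18, 178.18], [-50.72, 133.34], [12.68, 142.11], [-81.47, 261.47], [9.98, 163.14], [-165.26, 165.26]. Speed limits (degrees/s): [136.94, 136.94, 180, 180, 180, 180].

INTERFACE

Orientations are given as a 3x3 rotation matrix whose columns are the frame's x, y, z axes.
In Python, from rig import observe, cams, ticket gives the robot as it stands.
- The arm moves only by the tool move_arm, never from a script. Its arguments are lists of equal length, an entry for each row: "jaw": the finger opening in cm, from 0 to 8.54; "dp": the shift along the tool's x, y, z in cm, a list of three; "turn": the turn, a rotation vector about the tool's x, y, z in rad, a list of three. In form: {"jaw": [jaw, ...], "dp": [[tx, ty, tz], ...], "turn": [[wx, wy, wz], ...]}. A call has 1 to 12 rows; each row shifts and turns the commanded pose from where the row before left it, along the tool's axes as they then stand; what a row does not reach is not made up. A row lasts 1/12 s, in which the tool goes at most 41.7 mm and 7.16 degrees, less where a joint would pass 70% of its speed; a pose out of reach is approached as far as the arm can. A call is refused whole if a number of a shift passes 4.17 or a number of a turn 0.125, either way. A call with a gripper value outside its range is refused whole. The fingers move at their own pace and stop on an object; "force" is the grip in N (left out, the last holds). Time passes only in rows, so rows that do not move let the fingers close. It gives the time, the measured TCP pose, the force, the opening and the grip force at its end, in the units of the state.
- observe(): the state, without advancing time (a new reading comes with each control period).
- cams.get_image(name): name is "scene" or "side" or "wrist"; returns (picture, depth): 384x512x3 uint8, red, green, blue; 384x512 float32, m along the optical axis (not along the pixel's ray), 0 where there is no reading.
- cams.calibration(name): a dict with "vertical_fov" (degrees; the focal length in pixels is half the picture's height over the tangent of half this angle, whatever the lens; pixels are square), "cx", "cy" (the principal point, pixels), "k1" (the pictures are not rectified: a ray, as slopes to the right and down, at radius r is drawn at 1 + k1 r^2 times it, then the intrinsics apply), "view" (4x4, takes a point from world to camera coordinates); the wrist camera has in their place "tool_from_camera" (4x4, takes a point from camera to tool coordinates, whose origin is the TCP and whose axes are the flange's). Camera axes: x right, y up, looking along -z (the intrinsics and any distortion apply to the point x, -y, -z); pixel columns grow to the right and rows downward; lengths in m; the calibration is good to about 2 mm. A picture is of the moment at which its call begins: read the wrist's pose just before it. calibration takes no time and is no camera call.
- ticket.close_job(): hands the job in; it is judged then, once.
Trained networks look in the newest picture that a camera, given by its name, has taken for a name from the list of things; names that differ only in an ending like _2 or _b are one class to them, and where a whole thing is asked for, a point or a joint stands for the part that bears it (a point fixed in the world has none). Each returns a list of dicts, best first, with "p" (0 to 1); they miss things now and then, are a little off and sometimes report something else, mostly with a low value. They report only what shows in the picture. A call takes as long as a camera call.
- cams.spot_in(camera, query): "box" ([centre column, centre row, width, height] as shares, 0 to 1, of the picture: columns of its width, rows of its height, round what is visible of it).
- cams.outline_of(camera, query): "mask" (384x512 bool, what is visible of it) and "box" ([centre column, centre row, width, height] as shares, 0 to 1, of the picture: columns of its width, rows of its height, round what is visible of it).
- cams.mark_of(camera, query): "location" ([column, row] as shares, 0 to 1, of the picture: columns of its width, rows of its height: a listed point, or the origin of a listed thing).
The state is a dict: "time_s": time; "q": joint angles; "qvel": joint speeds; "joint_efforts": joint torques, N m; "position": TCP position; "tool_rot": TCP orientation; "ft_force": force on the tool from outside, world axes, zero at the start; "wrist_torque": the same for the moment, N m; "grip_width": finger opening in m; "gripper_force": force on a finger pad.
Only numpy, scipy, OpenCV 4.12 (cv2) and the standard library are available. Lean on these libraries where they do the work, as an engineer would, in place of code of your own. Each camera call takes 0.05 s, during which the arm holds its last target. There are 200 camera calls.

## Working session

There is one attempt and no reset: what is moved stays moved. The work goes in short steps, Python scripts to look and compute and a tool call to move; the robot and the scene stay as the last step left them, time stands still between calls to the robot, and variables do not carry over. Pictures are saved under pics/ and viewed, at most 10 in all, crops included, and the job is handed in when it is done.

Besides the shell and the picture viewer there is one more tool, called as a command line: name --argument value ..., lists and objects as JSON in quotes. move_arm: Moves the arm, as the interface text tells. Its arguments: {"type":"object","properties":{"jaw":{"type":"array","items":{"type":"number"}},"dp":{"type":"array","items":{"type":"array","items":{"type":"number"}}},"turn":{"type":"array","items":{"type":"array","items":{"type":"number"}}},"force":{"type":"number"}},"required":["jaw","dp","turn"]}

```bash
mkdir -p pics; cat > h.py <<'E'
import numpy as np, cv2
from rig import observe, cams, ticket
def K(c):
    f=192/np.tan(np.radians(c['vertical_fov'])/2); return f
def cam2world(name,st=None):
    c=cams.calibration(name)
    if name!='wrist': return c,np.linalg.inv(np.array(c['view']))
    T=np.eye(4);T[:3,:3]=np.array(st['tool_rot']);T[:3,3]=st['position']
    return c,T@np.array(c['tool_from_camera'])
def ray(name,u,v,st=None):
    c,M=cam2world(name,st); f=K(c)
    d=np.array([(u-c['cx'])/f,(v-c['cy'])/f]); s=d.copy()
    for _ in range(20): s=d/(1+c['k1']*(s@s))
    return M[:3,3], M[:3,:3]@np.array([s[0],-s[1],-1])
def atz(name,u,v,z,st=None):
    o,d=ray(name,u,v,st); return o+d*(z-o[2])/d[2]
def atd(name,u,v,dep,st=None):
    o,d=ray(name,u,v,st); return o+d*dep
def proj(name,p,st=None):
    c,M=cam2world(name,st); q=np.linalg.inv(M)@np.append(p,1); f=K(c)
    s=np.array([q[0],-q[1]])/-q[2]; s=s*(1+c['k1']*(s@s)); return f*s+[c['cx'],c['cy']]
def tri(a,b):
    (o1,d1),(o2,d2)=a,b
    A=np.stack([d1,-d2],1); t=np.linalg.lstsq(A,o2-o1,rcond=None)[0]
    p,q=o1+t[0]*d1,o2+t[1]*d2; return (p+q)/2,np.linalg.norm(p-q)
E
python3 - <<'E'
from h import *
np.set_printoptions(precision=3,suppress=True)
P={}
for n in ['scene','side']:
    im,d=cams.get_image(n); cv2.imwrite(f'pics/{n}0.png',im[:,:,::-1])
    for q in ['left_plate','right_plate','tare_key_top','power_key_top','balance']:
        r=cams.mark_of(n,q)
        if r:
            u,v=r[0]['location'][0]*512,r[0]['location'][1]*384; P[n,q]=(u,v)
            dd=d[min(int(v),383),min(int(u),511)]
            print(n,q,round(r[0]['p'],2),round(u),round(v),atd(n,u,v,dd))
for q in ['left_plate','right_plate','tare_key_top','power_key_top','balance']:
    if ('scene',q) in P and ('side',q) in P:
        print(q,*tri(ray('scene',*P['scene',q]),ray('side',*P['side',q])))
print(observe()['tool_rot'])
E
```

```text
scene left_plate 0.86 196 198 [0.558 0.151 0.132]
scene right_plate 0.56 244 180 [ 0.575 -0.051  0.131]
scene power_key_top 0.59 234 225 [0.466 0.073 0.045]
scene balance 0.58 225 225 [0.483 0.096 0.045]
side left_plate 0.68 229 220 [0.561 0.163 0.15 ]
side right_plate 0.81 234 178 [ 0.577 -0.036  0.137]
side tare_key_top 0.45 277 200 [ 0.448 -0.03   0.068]
side power_key_top 0.41 278 226 [0.444 0.064 0.049]
side balance 0.88 242 231 [0.54  0.092 0.051]
left_plate [0.565 0.146 0.13 ] 0.0067541130907106586
right_plate [ 0.579 -0.054  0.127] 0.0033220019682841367
power_key_top [0.443 0.087 0.065] 0.005685096944078433
balance [0.546 0.051 0.003] 0.013541859940323368
[[ 0.928  0.372  0.   ]
 [ 0.372 -0.928  0.   ]
 [ 0.    -0.    -1.   ]]
```

View pics/scene0.png

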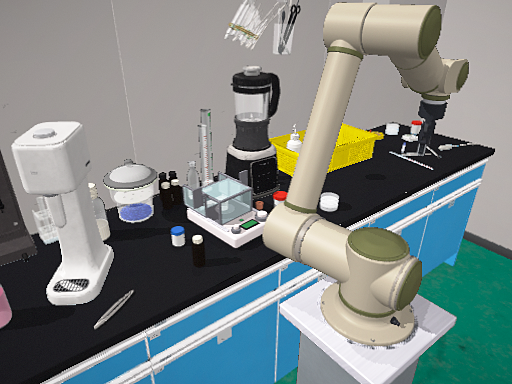

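View pics/side0.png

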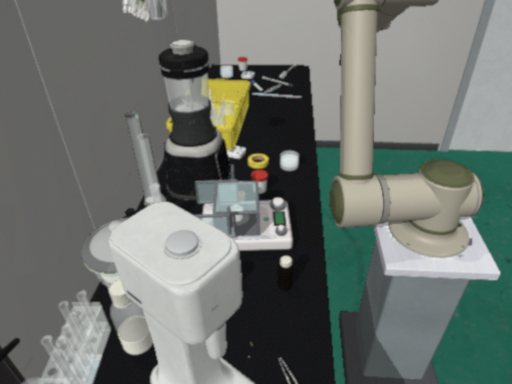

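The two pictures show the balance near (0.54, 0.05): scene pixels (225,212), side (245,215). Both doors look open, and the jar, cup, bottle and other things stand around it. I'll lift and move above it for a wrist view.

move_arm --jaw '[0,0,0,0,0,0,0,0,0,0,0,0]' --dp '[[0,0,-4],[0,0,-4],[0,0,-4],[0,0,-4],[2.8,-3,0],[2.8,-3,0],[2.8,-3,0],[2.8,-3,0],[2.8,-3,0],[2.8,-3,0],[2.8,-3,0],[2.8,-3,0]]' --turn '[[0,0,0],[0,0,0],[0,0,0],[0,0,0],[0,0,0],[0,0,0],[0,0,0],[0,0,0],[0,0,0],[0,0,0],[0,0,0],[0,0,0]]'

```text
time_s: 1.6
position: [0.3232, -0.2025, 0.3915]
tool_rot: [[0.929, 0.371, 0.0], [0.371, -0.929, -0.0], [0.0, 0.001, -1.0]]
ft_force: [0.9, -0.2, -0.1]
grip_width: -0.0002
gripper_force: 0.0
```

move_arm --jaw '[0,0,0,0,0,0,0]' --dp '[[2.8,-3,0],[2.8,-3,0],[2.8,-3,0],[2.8,-3,0],[2.8,-3,0],[0,0,0],[0,0,0]]' --turn '[[0,0,0],[0,0,0],[0,0,0],[0,0,0],[0,0,0],[0,0,0],[0,0,0]]'

```text
time_s: 2.18
position: [0.3975, -0.0114, 0.3914]
tool_rot: [[0.926, 0.376, 0.0], [0.376, -0.926, -0.0], [0.0, 0.0, -1.0]]
ft_force: [-0.8, -0.7, -0.7]
grip_width: -0.0002
gripper_force: 0.0
```

```bash
cat > look.py <<'E'
from h import *
import sys
np.set_printoptions(precision=3,suppress=True)
st=observe(); im,d=cams.get_image('wrist'); cv2.imwrite(sys.argv[1],im[:,:,::-1])
print(st['time_s'],np.array(st['position']),np.array(st['tool_rot']).tolist(),st['ft_force'],st['q'])
Z={'left_plate':.13,'right_plate':.13,'tare_key_top':.056,'power_key_top':.056,'balance':0,'weighing_bottle':.06}
for q in Z:
    for r in cams.mark_of('wrist',q)[:1]:
        u,v=r['location'][0]*512,r['location'][1]*384
        dd=d[min(max(int(v),0),383),min(max(int(u),0),511)]
        print(q,round(r['p'],2),round(u),round(v),'depth',atd('wrist',u,v,dd,st),'atz',atz('wrist',u,v,Z[q],st))
E
python3 look.py pics/w1.png
```

```text
2.1833 [ 0.398 -0.011  0.391] [[0.9264259035650138, 0.3764771446105397, 6.920724358898393e-05], [0.37647715082802885, -0.9264258926363291, -0.0001426793275082761], [1.0399876603560362e-05, 0.00015823677078993255, -0.9999999874264834]] [-0.819 -0.678 -0.706] [-18.816   1.577  74.905  -0.007 103.512  49.066]
right_plate 0.65 345 31 depth [ 0.577 -0.049  0.136] atz [ 0.579 -0.05   0.13 ]
tare_key_top 0.62 276 121 depth [ 0.45  -0.02   0.069] atz [ 0.449 -0.021  0.056]
power_key_top 0.62 205 102 depth [0.435 0.086 0.069] atz [0.434 0.088 0.056]
balance 0.82 259 46 depth [0.525 0.038 0.133] atz [0.545 0.045 0.   ]
weighing_bottle 0.74 259 47 depth [0.524 0.038 0.134] atz [0.535 0.042 0.06 ]
```

View pics/w1.png

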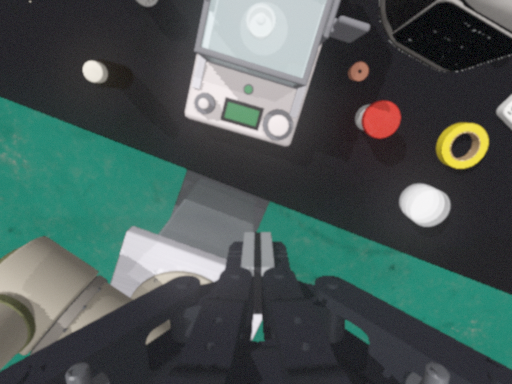

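The wrist view shows the tare key at (276,121), the power key at (205,102) and the open right plate at (345,31). The shield is cut off at the top and the left plate is out of view. I'll turn to match the balance and move forward.

move_arm --jaw '[0,0,0,0,0,0]' --dp '[[3.3,-0.8,0],[3.3,-0.8,0],[3.3,-0.8,0],[0,0,0],[0,0,0],[0,0,0]]' --turn '[[0,0,0],[0,0,0],[0,0,0.12],[0,0,0.12],[0,0,0],[0,0,0]]'

```text
time_s: 3.03
position: [0.4803, 0.0452, 0.3912]
tool_rot: [[0.99, 0.143, -0.0], [0.143, -0.99, -0.0], [-0.0, 0.0, -1.0]]
ft_force: [-0.0, -0.3, -0.3]
grip_width: -0.0
gripper_force: 0.0
```

```bash
python3 look.py pics/w2.png; python3 -c "
from h import *;print(np.round(cams.calibration('wrist')['tool_from_camera'],3))"
```

```text
3.0333 [0.48  0.045 0.391] [[0.98971987675237, 0.1430187721949474, -0.00044312653170615584], [0.1430187547084471, -0.9897199759282536, -7.106491675453812e-05], [-0.00044873479743382915, 6.9589559088248495e-06, -0.9999998992943222]] [-0.025 -0.322 -0.346] [ -8.714  10.998  63.988  -0.008 105.038  73.061]
left_plate 0.84 191 78 depth [0.566 0.135 0.165] atz [0.568 0.142 0.13 ]
right_plate 0.77 345 92 depth [ 0.577 -0.044  0.164] atz [ 0.579 -0.053  0.13 ]
tare_key_top 0.74 297 177 depth [ 0.449 -0.023  0.069] atz [ 0.446 -0.025  0.056]
power_key_top 0.6 227 177 depth [0.433 0.087 0.07 ] atz [0.429 0.088 0.056]
balance 0.66 263 104 depth [0.55  0.048 0.132] atz [0.549 0.045 0.   ]
[[ 0.001  0.958  0.287  0.073]
 [ 1.    -0.001  0.    -0.   ]
 [ 0.     0.287 -0.958 -0.142]
 [ 0.     0.     0.     1.   ]]
```

View pics/w2.png

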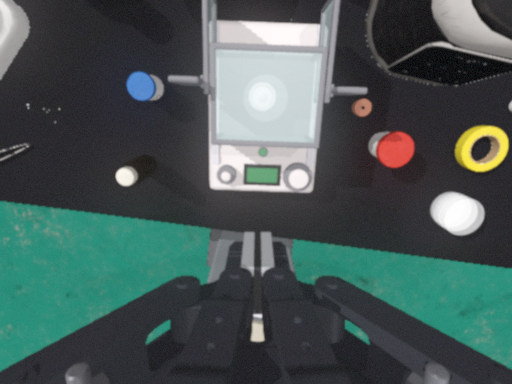

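The wrist view, now aligned with the balance, shows both doors open. The left plate is at (187,79), the right plate at (348,91), the tare key at (297,177) and the blender at upper right (375+,0-75). Next I'll check clearance around the right plate.

```bash
python3 - <<'E'
from h import *
np.set_printoptions(precision=0,suppress=True)
st=observe(); im,d=cams.get_image('wrist')
o=np.array([.548,.0475,0]);a=np.radians(8.2);R=np.array([[np.cos(a),-np.sin(a),0],[np.sin(a),np.cos(a),0],[0,0,1]])
B=lambda p:R.T@(p-o)*1000
for u,v in [(375,2),(385,60),(440,70),(380,30),(500,20),(145,87),(126,176),(10,30)]: print(u,v,B(atd('wrist',u,v,d[v,u],st)))
# plate points z>150mm
P={'L':[], 'R':[]}
for v in range(60,110):
  for u in range(150,380):
    p=B(atd('wrist',u,v,d[v,u],st))
    if 150<p[2]<175 and abs(p[1])>84: P['L' if p[1]>0 else 'R'].append(p)
for k in P:
  q=np.array(P[k]); print(k,len(q),np.percentile(q,[2,50,98],axis=0))
# blender in scene/side
for n in ['scene','side']:
  im,d=cams.get_image(n);
  H=[]
  for v in range(0,384,3):
    for u in range(0,512,3):
      if d[v,u]>0:
        p=B(atd(n,u,v,d[v,u]))
        if -150<p[0]<230 and -230<p[1]<-125 and p[2]>120: H.append(p)
  H=np.array(H); print(n,len(H))
  if len(H): print(H.min(0),H.max(0)); print(H[np.argsort(H[:,0])[:3]], H[np.argsort(-H[:,1])[:3]])
E
```

```text
375 2 [ 147. -169.   14.]
385 60 [  67. -191.   22.]
440 70 [  46. -246.   80.]
380 30 [ 104. -171.   43.]
500 20 [  82. -234.  191.]
145 87 [ 26. 176.  54.]
126 176 [-101.  203.   95.]
10 30 [104. 368.  37.]Traceback (most recent call last):
  File "<stdin>", line 11, in <module>
  File "h.py", line 18, in atd
    o,d=ray(name,u,v,st); return o+d*dep
        ~~~^^^^^^^^^^^^^
  File "h.py", line 11, in ray
    c,M=cam2world(name,st); f=K(c)
        ~~~~~~~~~^^^^^^^^^
  File "h.py", line 6, in cam2world
    c=cams.calibration(name)
ValueError: time passes only in moves, steps and waits
```

```bash
sed -i "s/^def cam2world/import functools\n@functools.lru_cache(None)\ndef cal(n): return cams.calibration(n)\ndef cam2world/; s/c=cams.calibration(name)/c=cal(name)/" h.py
cat >> h.py <<'E'
o=np.array([.548,.0475,0]);a=np.radians(8.2);R=np.array([[np.cos(a),-np.sin(a),0],[np.sin(a),np.cos(a),0],[0,0,1]])
B=lambda p:R.T@(np.array(p)-o)*1000
E
python3 - <<'E'
from h import *
np.set_printoptions(precision=0,suppress=True)
st=observe(); im,d=cams.get_image('wrist')
P={'L':[], 'R':[],'roof':[]}
for v in range(20,150):
  for u in range(150,380):
    if d[v,u]<=0: continue
    p=B(atd('wrist',u,v,d[v,u],st))
    if 152<p[2]<175 and abs(p[1])>84: P['L' if p[1]>0 else 'R'].append(p)
    if 128<p[2]<142: P['roof'].append(p)
for k in P:
  q=np.array(P[k]); print(k,len(q)); print(np.percentile(q,[2,50,98],axis=0))
  if k!='roof': print(np.polyfit(q[:,1],q[:,0],1))
for n in ['scene','side']:
  im,d=cams.get_image(n);H=[]
  for v in range(0,384,3):
    for u in range(0,512,3):
      if d[v,u]>0:
        p=B(atd(n,u,v,d[v,u]))
        if -150<p[0]<200 and -190<p[1]<230 and 175<p[2]<400: H.append(p)
  H=np.array(H); print(n,len(H))
  if len(H): print(H[::max(1,len(H)//12)])
E
```

```text
L 176
[[ 26.  85. 156.]
 [ 30.  97. 163.]
 [ 34. 110. 165.]]
[ 0. 28.]
R 230
[[  15. -118.  154.]
 [  18. -100.  163.]
 [  23.  -85.  165.]]
[ 0. 22.]
roof 12573
[[-48. -82. 131.]
 [ 19.  -4. 133.]
 [ 77.  71. 135.]]
scene 4
[[ -62.   12.  394.]
 [ -77.   14.  397.]
 [ -78.    3.  395.]
 [ 120. -190.  176.]]
side 6
[[ -59.   14.  392.]
 [ 158. -189.  180.]
 [ 149. -190.  179.]
 [ 139. -189.  179.]
 [ 130. -188.  179.]
 [ 121. -189.  177.]]
```

move_arm --jaw '[0,0,0,0,0,0,0,0,0,0,0,0]' --dp '[[0,0,0],[0,0,0],[0,0,0],[0,0,0],[0,0,0],[0,0,0],[0,0,0],[0,0,0],[0,0,0],[0,0,0],[0,0,0],[0,0,0]]' --turn '[[0,0,-0.12],[0,0,-0.12],[0,0,-0.12],[0,0,-0.12],[0,0,-0.12],[0,0,-0.12],[0,0,-0.12],[0,0,-0.12],[0,0,-0.12],[0,0,-0.12],[0,0,-0.12],[0,0,-0.12]]'

```text
time_s: 4.58
position: [0.4804, 0.0458, 0.3913]
tool_rot: [[-0.016, 1.0, -0.0], [1.0, 0.016, 0.0], [0.0, -0.0, -1.0]]
ft_force: [0.1, 0.7, -0.4]
grip_width: 0.0001
gripper_force: 0.0
```

move_arm --jaw '[0,0,0,0,0,0,0]' --dp '[[0,0,0],[0,0,0],[2.2,3.2,0],[2.2,3.2,0],[2.2,3.2,0],[2.2,3.2,0],[0,0,0]]' --turn '[[0,0,-0.12],[0,0,-0.01],[0,0,0],[0,0,0],[0,0,0],[0,0,0],[0,0,0]]'

```text
time_s: 5.17
position: [0.5983, 0.1544, 0.3874]
tool_rot: [[-0.139, 0.99, -0.004], [0.99, 0.139, 0.001], [0.001, -0.004, -1.0]]
ft_force: [-1.0, -0.0, -1.1]
grip_width: -0.0005
gripper_force: 0.0
```

```bash
cat > s.py <<'E'
from h import *
s=observe();np.set_printoptions(precision=2,suppress=True)
print(s['time_s'],B(s['position']),R.T@np.array(s['tool_rot']),s['q'],s['ft_force'])
E
python3 s.py
```

```text
5.1667 [ 65.03  98.67 387.38] [[ 0.  1. -0.]
 [ 1. -0.  0.]
 [ 0. -0. -1.]] [  3.49  27.01  40.94   0.06 112.31  -4.5 ] [-1.03 -0.04 -1.12]
```

move_arm --jaw '[0,0,0,0,0,0]' --dp '[[-0.3,0,0],[0,0,3.7],[0,0,3.7],[0,0,3.7],[0,0,3.7],[0,0,3.7]]' --turn '[[0,0,0],[0,0,0],[0,0,0],[0,0,0],[0,0,0],[0,0,0]]'

```text
time_s: 5.67
position: [0.5943, 0.1467, 0.206]
tool_rot: [[-0.136, 0.991, 0.002], [0.991, 0.136, -0.0], [-0.0, 0.002, -1.0]]
ft_force: [0.7, 0.4, -0.6]
grip_width: 0.0003
gripper_force: 0.0
```

move_arm --jaw '[0,0,0,0,0]' --dp '[[0,0,2],[0,0,2],[0,0,2],[0,0,1.4],[0,0,0]]' --turn '[[0,0,0],[0,0,0],[0,0,0],[0,0,0],[0,0,0]]'

```text
time_s: 6.08
position: [0.5935, 0.1467, 0.1304]
tool_rot: [[-0.137, 0.991, -0.004], [0.991, 0.137, -0.0], [0.0, -0.004, -1.0]]
ft_force: [0.2, -0.7, -1.0]
grip_width: -0.0002
gripper_force: 0.0
```

```bash
python3 s.py; python3 -c "
from h import *
im,d=cams.get_image('side');cv2.imwrite('pics/s2.png',cv2.resize(im[120:290,150:350,::-1],None,fx=3,fy=3))"
```

```text
6.0833 [ 59.2   91.71 130.43] [[ 0.01  1.   -0.  ]
 [ 1.   -0.01  0.  ]
 [ 0.   -0.   -1.  ]] [ 2.81 32.8  72.81 -0.01 74.64 -5.04] [ 0.2  -0.65 -1.  ]
```

View pics/s2.png

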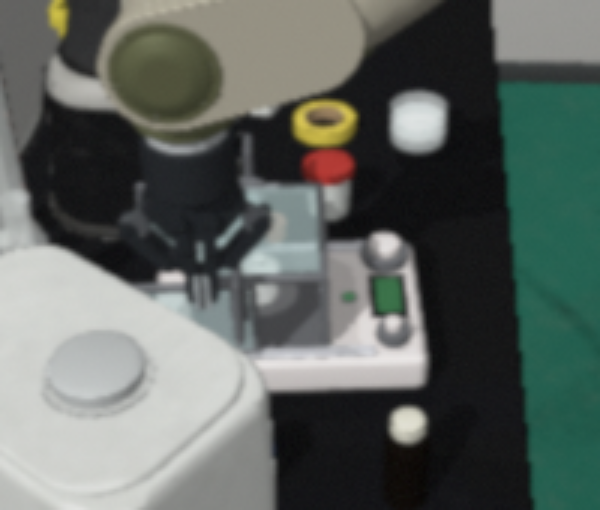

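The picture shows the closed fingertips behind the left plate (plate about (240,310), fingers about (203,290)), clear of everything else. Now I'll push forward.

move_arm --jaw '[0,0,0,0,0,0,0,0,0,0]' --dp '[[0.4,0,0],[0,-0.6,0],[0,-0.6,0],[0,-0.6,0],[0,-0.8,0],[0,-0.8,0],[0,-0.8,0],[0,-0.8,0],[0,-0.8,0],[0,-0.8,0]]' --turn '[[0,0,0],[0,0,0],[0,0,0],[0,0,0],[0,0,0],[0,0,0],[0,0,0],[0,0,0],[0,0,0],[0,0,0]]'

```text
time_s: 6.97
position: [0.5285, 0.1425, 0.1323]
tool_rot: [[-0.14, 0.99, -0.0], [0.99, 0.14, 0.0], [0.0, -0.0, -1.0]]
ft_force: [1.7, 0.7, 0.3]
grip_width: 0.0001
gripper_force: 0.8
```

```bash
python3 s.py
```

```text
6.9667 [ -5.77  96.84 132.33] [[ 0.  1. -0.]
 [ 1. -0.  0.]
 [ 0. -0. -1.]] [ 2.7  26.82 83.74  0.01 69.45 -5.33] [1.74 0.7  0.26]
```

move_arm --jaw '[0,0,0,0]' --dp '[[0,-0.4,0],[0,-0.4,0],[0,-0.3,0],[0,0,0]]' --turn '[[0,0,0],[0,0,0],[0,0,0],[0,0,0]]'

```text
time_s: 7.3
position: [0.5186, 0.1411, 0.1324]
tool_rot: [[-0.139, 0.99, 0.001], [0.99, 0.139, 0.0], [-0.0, 0.001, -1.0]]
ft_force: [1.7, 1.2, 0.0]
grip_width: 0.0001
gripper_force: 1.1
```

move_arm --jaw '[0,0,0]' --dp '[[0,-0.2,0],[0,-0.2,0],[0,0,0]]' --turn '[[0,0,0],[0,0,0],[0,0,0]]'

```text
time_s: 7.55
position: [0.5184, 0.141, 0.1327]
tool_rot: [[-0.139, 0.99, 0.01], [0.99, 0.139, 0.002], [0.0, 0.01, -1.0]]
ft_force: [19.1, 5.9, -10.1]
grip_width: -0.0002
gripper_force: 9.7
```

The left door has hit its stop (19 N). I'll back off, rise and cross over the roof to the right plate.

move_arm --jaw '[0,0,0,0,0,0,0,0,0,0,0,0]' --dp '[[0,1.3,0],[0,1.0,0],[0,0,-3.2],[0,0,-3.2],[0,0,-3.2],[-3.3,0.8,0],[-3.3,0.8,0],[-3.3,0.8,0],[-3.3,0.8,0],[-3.3,0.8,0],[-3.3,0.8,0],[0,0,0]]' --turn '[[0,0,0],[0,0,0],[0,0,0],[0,0,0],[0,0,0],[0,0,0],[0,0,0],[0,0,0],[0,0,0],[0,0,0],[0,0,0],[0,0,0]]'

```text
time_s: 8.55
position: [0.6135, -0.0511, 0.2271]
tool_rot: [[-0.134, 0.991, -0.001], [0.991, 0.134, -0.001], [-0.001, -0.002, -1.0]]
ft_force: [-0.6, -0.3, -0.7]
grip_width: -0.0004
gripper_force: 0.0
```

```bash
python3 s.py
```

```text
8.55 [  50.76 -106.96  227.13] [[ 0.01  1.   -0.  ]
 [ 1.   -0.01 -0.  ]
 [-0.   -0.   -1.  ]] [-15.72  28.72  63.5   -0.1   87.84 -23.44] [-0.57 -0.32 -0.7 ]
```

move_arm --jaw '[0,0,0,0,0,0]' --dp '[[0.3,0.2,0],[0,0,2.5],[0,0,2.5],[0,0,2.5],[0,0,2.1],[0,0,0]]' --turn '[[0,0,0],[0,0,0],[0,0,0],[0,0,0],[0,0,0],[0,0,0]]'

```text
time_s: 9.05
position: [0.6121, -0.0411, 0.1286]
tool_rot: [[-0.141, 0.99, -0.007], [0.99, 0.141, 0.0], [0.001, -0.006, -1.0]]
ft_force: [-0.5, -1.8, -1.0]
grip_width: 0.0005
gripper_force: 0.9
```

```bash
python3 s.py
```

```text
9.05 [ 50.84 -96.88 128.56] [[ 0.    1.   -0.01]
 [ 1.   -0.    0.  ]
 [ 0.   -0.01 -1.  ]] [-14.86  33.16  72.46  -0.07  74.75 -22.93] [-0.52 -1.84 -0.95]
```

move_arm --jaw '[0,0,0,0,0,0,0,0,0]' --dp '[[-0.5,0,0],[0,-0.5,0],[0,-0.7,0],[0,-0.7,0],[0,-0.8,0],[0,-0.8,0],[0,-0.8,0],[0,-0.8,0],[0,-0.6,0]]' --turn '[[0,0,0],[0,0,0],[0,0,0],[0,0,0],[0,0,0],[0,0,0],[0,0,0],[0,0,0],[0,0,0]]'

```text
time_s: 9.8
position: [0.5573, -0.0554, 0.1325]
tool_rot: [[-0.139, 0.99, 0.0], [0.99, 0.139, 0.0], [0.0, 0.0, -1.0]]
ft_force: [0.9, 1.6, 0.2]
grip_width: 0.0004
gripper_force: 0.7
```

```bash
python3 s.py
```

```text
9.8 [  -5.51 -103.14  132.5 ] [[ 0.  1.  0.]
 [ 1. -0.  0.]
 [ 0.  0. -1.]] [-17.79  27.93  81.66   0.    70.41 -25.8 ] [0.9  1.62 0.19]
```

move_arm --jaw '[0,0,0,0]' --dp '[[0,-0.4,0],[0,-0.4,0],[0,-0.3,0],[0,0,0]]' --turn '[[0,0,0],[0,0,0],[0,0,0],[0,0,0]]'

```text
time_s: 10.13
position: [0.5469, -0.057, 0.1323]
tool_rot: [[-0.139, 0.99, -0.001], [0.99, 0.139, -0.0], [-0.0, -0.001, -1.0]]
ft_force: [0.2, 0.5, -0.1]
grip_width: -0.0002
gripper_force: 0.0
```

move_arm --jaw '[0,0,0]' --dp '[[0,-0.2,0],[0,-0.2,0],[0,0,0]]' --turn '[[0,0,0],[0,0,0],[0,0,0]]'

```text
time_s: 10.38
position: [0.5432, -0.0574, 0.1323]
tool_rot: [[-0.14, 0.99, -0.0], [0.99, 0.14, -0.0], [-0.0, -0.0, -1.0]]
ft_force: [-0.1, 0.3, -0.2]
grip_width: 0.0002
gripper_force: 0.1
```

```bash
python3 s.py
```

```text
10.3833 [ -19.74 -103.18  132.27] [[ 0.  1. -0.]
 [ 1. -0. -0.]
 [-0. -0. -1.]] [-18.45  26.72  83.92  -0.01  69.37 -26.47] [-0.13  0.29 -0.15]
```

move_arm --jaw '[0,0,0,0]' --dp '[[0,-0.2,0],[0,-0.2,0],[0,-0.2,0],[0,0,0]]' --turn '[[0,0,0],[0,0,0],[0,0,0],[0,0,0]]'

```text
time_s: 10.72
position: [0.5398, -0.0579, 0.1325]
tool_rot: [[-0.139, 0.99, 0.007], [0.99, 0.139, 0.001], [-0.0, 0.007, -1.0]]
ft_force: [15.0, 4.3, -6.3]
grip_width: 0.0
gripper_force: 7.3
```

```bash
python3 s.py; python3 -c "
from h import *
im,d=cams.get_image('side');cv2.imwrite('pics/s3.png',cv2.resize(im[120:290,150:350,::-1],None,fx=3,fy=3))"
```

```text
10.7167 [ -23.12 -103.11  132.47] [[ 0.    1.    0.01]
 [ 1.   -0.   -0.  ]
 [-0.    0.01 -1.  ]] [-18.7   26.26  84.72   0.18  68.66 -26.76] [15.04  4.34 -6.34]
```

View pics/s3.png

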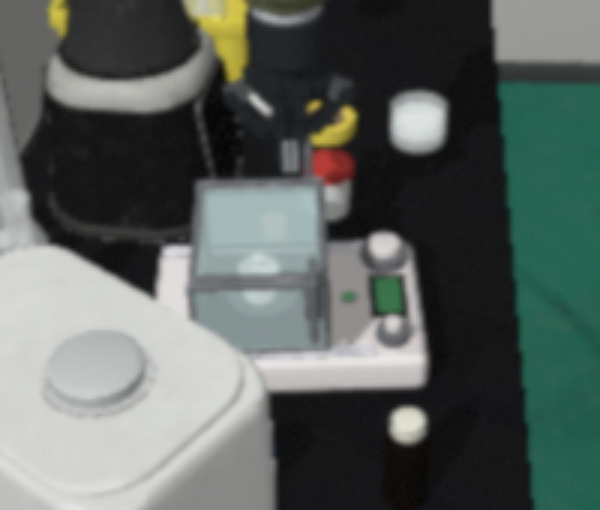

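The picture shows both doors forward, with the left plate at (313,300) by the front corner; the right door is also on its stop (15 N). I'll back off, rise and check from above.

move_arm --jaw '[0,0,0,0,0,0,0,0,0,0]' --dp '[[0,1.3,0],[0,1.0,0],[0,0,-3.5],[0,0,-3.5],[0,0,-3.5],[0,0,-3.5],[0,0,-3.5],[1.2,-3.5,-2],[1.2,-3.5,0],[0,0,0]]' --turn '[[0,0,0],[0,0,0],[0,0,0],[0,0,0],[0,0,0],[0,0,0],[0,0,0],[0,0,0],[0,0,0],[0,0,0]]'

```text
time_s: 11.6
position: [0.483, -0.0396, 0.3283]
tool_rot: [[-0.14, 0.99, -0.001], [0.99, 0.14, -0.0], [-0.0, -0.001, -1.0]]
ft_force: [0.8, 0.2, 0.8]
grip_width: -0.0001
gripper_force: 0.0
```

move_arm --jaw '[0,0,0]' --dp '[[0,0,0],[0,0,0],[0,0,0]]' --turn '[[0,0,0],[0,0,0],[0,0,0]]'

```text
time_s: 11.85
position: [0.4886, -0.0414, 0.3267]
tool_rot: [[-0.139, 0.99, -0.001], [0.99, 0.139, 0.0], [0.0, -0.001, -1.0]]
ft_force: [-0.1, -0.0, -0.5]
grip_width: 0.0003
gripper_force: 0.0
```

```bash
python3 s.py; python3 look.py pics/w3.png
```

```text
11.85 [-71.49 -79.53 326.71] [[ 0.  1. -0.]
 [ 1. -0.  0.]
 [ 0. -0. -1.]] [-18.71  12.62  72.05  -0.01  95.36 -26.72] [-0.05 -0.05 -0.48]
11.85 [ 0.489 -0.041  0.327] [[-0.1393628283675481, 0.9902412222943067, -0.0005689802062700635], [0.9902413741891252, 0.13936289156739257, 7.278741740857394e-05], [0.00015137182797272654, -0.0005532838809836505, -0.9999998354817449]] [-0.05  -0.05  -0.485] [-18.706  12.622  72.055  -0.007  95.356 -26.717]
right_plate 0.59 282 187 depth [ 0.518 -0.054  0.149] atz [ 0.521 -0.059  0.13 ]
tare_key_top 0.71 224 143 depth [ 0.443 -0.027  0.07 ] atz [ 0.441 -0.029  0.056]
power_key_top 0.6 227 46 depth [0.434 0.089 0.068] atz [0.433 0.091 0.056]
balance 0.59 305 98 depth [0.529 0.041 0.133] atz [0.548 0.045 0.   ]
```

View pics/w3.png

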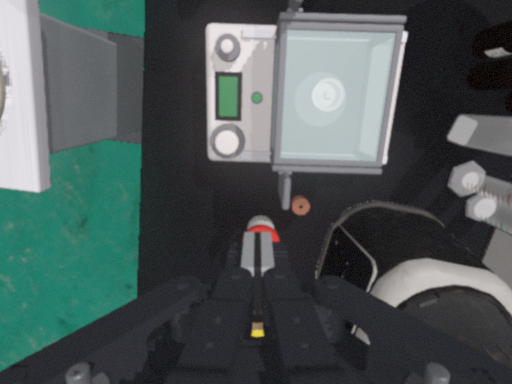

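The wrist view shows both plates at the front corners of the shield ((285,187) right, (296,5) left), so both doors are shut. The tare key is at (227,141). I'll pin down its centre and the finger clearance.

```bash
python3 - <<'E'
from h import *
np.set_printoptions(precision=4,suppress=True)
st=observe(); im,d=cams.get_image('wrist')
for nm,(u0,v0) in {'tare':(227,141),'power':(227,46)}.items():
  Q=[]
  for v in range(v0-26,v0+27):
    for u in range(u0-26,u0+27):
      Q.append(np.r_[atd('wrist',u,v,d[v,u],st),u,v])
  Q=np.array(Q); print(nm,np.unique(np.round(Q[:,2],3),return_counts=True))
  S=Q[Q[:,2]>.062]; print(len(S),S[:,:3].mean(0),(S.min(0)+S.max(0))/2,S.max(0)-S.min(0))
r=cams.outline_of('wrist','tare_key')
if r: m=r[0]['mask'];v,u=np.nonzero(m);print(r[0]['p'],m.sum(),u.mean(),v.mean(),atz('wrist',u.mean(),v.mean(),.067,st))
T=np.array(st['tool_rot']); print(st['position'])
E
```

```text
tare (array([-0.004, -0.003, -0.002, -0.001, -0.   ,  0.001,  0.002,  0.038,
        0.039,  0.04 ,  0.041,  0.042,  0.043,  0.044,  0.045,  0.046,
        0.047,  0.048,  0.049,  0.05 ,  0.051,  0.052,  0.053,  0.054,
        0.055,  0.056,  0.057,  0.058,  0.059,  0.06 ,  0.061,  0.062,
        0.063,  0.064,  0.065,  0.066,  0.067,  0.068,  0.069,  0.07 ,
        0.071,  0.469]), array([  6,  51, 202, 305, 125,  14,   1,   6,   8,  18,  17,  15,   9,
        40, 116, 216, 283, 157,  83,  69,  60,  23,   4,   2,   1,   4,
        35, 167, 214,  86,   9,   4,   3,   3,   5,  11,  46, 137, 165,
        67,   9,  13]))
460 [ 0.4468 -0.0228  0.0798] [  0.4542  -0.0042   0.2655 229.5    136.5   ] [ 0.047   0.0717  0.4061 47.     41.    ]
power (array([-0.004, -0.003, -0.002, -0.001,  0.   ,  0.001,  0.038,  0.039,
        0.04 ,  0.041,  0.042,  0.043,  0.044,  0.045,  0.046,  0.047,
        0.048,  0.049,  0.05 ,  0.051,  0.052,  0.053,  0.054,  0.055,
        0.056,  0.057,  0.058,  0.059,  0.06 ,  0.061,  0.062,  0.063,
        0.064,  0.065,  0.066,  0.067,  0.068,  0.069,  0.07 ,  0.071,
        0.469]), array([  1,  15, 124, 199, 105,  15,   3,  10,   8,  17,  18,  23,  54,
       155, 324, 593, 346,  73,  39,  50,  38,  11,   1,   4,   5,  22,
        86, 177, 108,  13,   2,   3,   2,   6,   2,  16,  42,  64,  25,
         1,   9]))
171 [0.4357 0.0858 0.0894] [  0.451    0.064    0.2654 220.5     47.    ] [ 0.0534  0.0646  0.4064 31.     44.    ]
0.9 461 227.13232104121474 141.64208242950107 [ 0.4458 -0.0246  0.067 ]
[ 0.4881 -0.0412  0.3269]
```

move_arm --jaw '[0,0,0,0,0,0,0,0,0,0]' --dp '[[1.1,-2,0],[1.1,-1.9,0],[0,0,0],[0,0,3.5],[0,0,3.5],[0,0,3.5],[0,0,3.5],[0,0,3.5],[0,0,3],[0,0,0]]' --turn '[[0,0,0],[0,0,0],[0,0,0],[0,0,0],[0,0,0],[0,0,0],[0,0,0],[0,0,0],[0,0,0],[0,0,0]]'

```text
time_s: 13.13
position: [0.4441, -0.0242, 0.1179]
tool_rot: [[-0.139, 0.99, -0.009], [0.99, 0.139, 0.003], [0.004, -0.008, -1.0]]
ft_force: [-0.6, 0.5, 0.5]
grip_width: 0.0
gripper_force: 0.0
```

move_arm --jaw '[0,0,0]' --dp '[[0,0,1.5],[0,0,1.5],[0,0,0]]' --turn '[[0,0,0],[0,0,0],[0,0,0]]'

```text
time_s: 13.38
position: [0.4462, -0.0248, 0.0917]
tool_rot: [[-0.139, 0.99, -0.002], [0.99, 0.139, 0.001], [0.001, -0.002, -1.0]]
ft_force: [0.4, -0.5, 0.0]
grip_width: -0.0002
gripper_force: 0.0
```

move_arm --jaw '[0,0,0,0]' --dp '[[0,0,0.9],[0,0,0.8],[0,0,0],[0,0,0]]' --turn '[[0,0,0],[0,0,0],[0,0,0],[0,0,0]]'

```text
time_s: 13.72
position: [0.4466, -0.0249, 0.0758]
tool_rot: [[-0.14, 0.99, 0.001], [0.99, 0.14, -0.0], [-0.0, 0.001, -1.0]]
ft_force: [0.2, -0.7, -0.5]
grip_width: -0.0001
gripper_force: 0.0
```

move_arm --jaw '[0,0,0,0]' --dp '[[0,0,0.3],[0,0,0.3],[0,0,0],[0,0,0]]' --turn '[[0,0,0],[0,0,0],[0,0,0],[0,0,0]]'

```text
time_s: 14.05
position: [0.4465, -0.0248, 0.0693]
tool_rot: [[-0.139, 0.99, 0.001], [0.99, 0.139, -0.0], [-0.0, 0.0, -1.0]]
ft_force: [0.4, 0.1, 1.2]
grip_width: 0.0001
gripper_force: 0.7
```

Contact is near z = 0.069, as measured. Pressing down in small steps.

move_arm --jaw '[0,0,0,0,0]' --dp '[[0,0,0.2],[0,0,0.2],[0,0,0.1],[0,0,0],[0,0,0]]' --turn '[[0,0,0],[0,0,0],[0,0,0],[0,0,0],[0,0,0]]'

```text
time_s: 14.47
position: [0.4465, -0.0248, 0.0642]
tool_rot: [[-0.14, 0.99, 0.001], [0.99, 0.14, -0.0], [-0.0, 0.001, -1.0]]
ft_force: [1.2, 0.2, 3.5]
grip_width: 0.0
gripper_force: 1.8
```

move_arm --jaw '[0,0,0,0,0]' --dp '[[0,0,0.1],[0,0,0.1],[0,0,0.1],[0,0,0],[0,0,0]]' --turn '[[0,0,0],[0,0,0],[0,0,0],[0,0,0],[0,0,0]]'

```text
time_s: 14.88
position: [0.4466, -0.0248, 0.0634]
tool_rot: [[-0.14, 0.99, 0.003], [0.99, 0.14, -0.001], [-0.001, 0.002, -1.0]]
ft_force: [-7.7, 2.4, 35.3]
grip_width: 0.0004
gripper_force: 17.5
```

Hard stop at 0.0634 (about 6 mm of travel, 35 N), so the key is fully down. Releasing.

move_arm --jaw '[0,0,0,0,0,0,0,0,0,0]' --dp '[[0,0,-0.8],[0,0,-1.5],[0,0,-3],[0,0,-3.5],[0,0,-3.5],[0,0,-3.5],[-1,0,-3.5],[-3,0,-3.5],[0,0,0],[0,0,0]]' --turn '[[0,0,0],[0,0,0],[0,0,0],[0,0,0],[0,0,0],[0,0,0],[0,0,0],[0,0,0],[0,0,0],[0,0,0]]'

```text
time_s: 15.72
position: [0.4515, -0.0622, 0.2863]
tool_rot: [[-0.138, 0.99, 0.001], [0.99, 0.138, -0.001], [-0.001, 0.001, -1.0]]
ft_force: [0.2, -0.4, -1.3]
grip_width: -0.0001
gripper_force: 0.0
```

```bash
python3 s.py; python3 look.py pics/w4.png
```

```text
15.7167 [-111.14  -94.81  286.27] [[ 0.  1.  0.]
 [ 1. -0. -0.]
 [-0.  0. -1.]] [-22.78   9.97  82.05   0.    87.89 -30.71] [ 0.21 -0.42 -1.28]
15.7167 [ 0.452 -0.062  0.286] [[-0.1379354875389248, 0.9904401936753935, 0.0014226839593558906], [0.9904409286004829, 0.137936398523372, -0.0005629524087077353], [-0.0007538105943010513, 0.0013314333068531478, -0.9999988295267838]] [ 0.206 -0.416 -1.276] [-22.783   9.975  82.047   0.002  87.89  -30.712]
right_plate 0.73 327 184 depth [ 0.519 -0.056  0.146] atz [ 0.523 -0.059  0.13 ]
tare_key_top 0.88 254 132 depth [ 0.443 -0.024  0.069] atz [ 0.443 -0.025  0.056]
power_key_top 0.46 259 21 depth [0.432 0.091 0.068] atz [0.432 0.093 0.056]
balance 0.7 336 86 depth [0.512 0.034 0.134] atz [0.544 0.045 0.   ]
weighing_bottle 0.25 254 133 depth [ 0.443 -0.025  0.068] atz [ 0.443 -0.026  0.06 ]
```

View pics/w4.png

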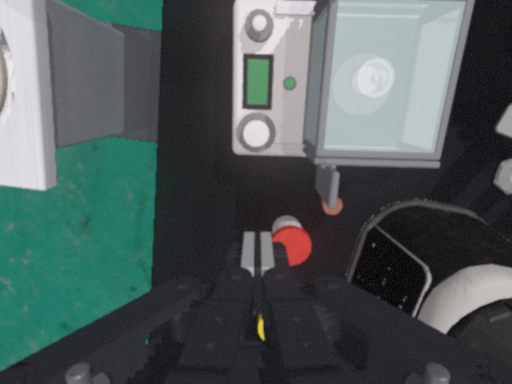

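The tare key at (255,132) is back up (z = 0.069), the right plate at (327,184) is still shut and the bottle at (373,77) is in place. The arm touches nothing, so I'm handing in.

```bash
python3 -c "
from rig import ticket
print(ticket.close_job())"
```

```text
the job is handed in; nothing more can be done
None
```

I pushed both side doors fully shut against their stops, then pressed the tare key fully down and let it come back up; the job is handed in at about 16 s, with no contact with the power key, the bottle or the surrounding things that I could see.

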